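# Rehang a damp-box door by its sprung hinge pin

### The job

One of the two plywood damp boxes has a door; the other, with the fresh cup in it, stands open. Squeeze the door's two finger tabs together to draw back its sprung hinge pin, lift the door off, and hang it on the open box: both hinge pins fully home in that box's straps, the sprung pin snapped out into its eye, the door hanging upright and still. Be gentle, never force the door against the boxes, and leave the other things where they are.

Things in the scene. Friction and masses are not known exactly. Their poses are not given: they have to be found in the camera images.
- box_a: Damp box on which the door hangs at the start: plywood, 130 x 146 x 150 mm (x, y, z), clear plastic back, fixed to the table. Origin: centre of the underside; z up; the open front faces -x. Its hinge axis lies at x = -100 mm, z = 145 mm, along y. Its straps are as told for hinge_b, but stand exactly there.
- box_b: The open damp box (no door, a terracotta cup inside) to which the door must go: plywood, 130 x 146 x 150 mm (x, y, z), clear plastic back, fixed to the table. Origin: centre of the underside; z up; the open front faces -x. Its steel hinge straps (see hinge_b) are screwed flat on the outer side walls and reach out ahead of the front. Over 30 N of door on box is too much.
- hinge_b (a point): Nominal hinge axis of box_b, midway between its straps, at x = -100, z = 145 mm in the box; axes as the box. The two straps, level and alike, are screwed tight in oversize holes: their true axis stands up to 12 mm fore or aft (x) and up to 6 mm above or below this point, which does not show where: feel (or look) for it. Rigid; inner faces at y = +-73 mm, 8 mm thick.
- slot_b (a point): Nominal middle of the +y strap on the hinge axis (hinge_b plus 77 mm in y; same doubt in x and z). Square-cut slot 11 mm wide in x, open at the top, bottom 4 mm below the axis. Flat strap top 64 mm long in x, 14 mm above the axis, slot in its middle.
- eye_b (a point): Nominal middle of the -y strap (hinge_b minus 77 mm in y; same doubt in x and z). Closed square eye, 11 x 11 mm, bottom 4 mm below the axis, under a bridge; strap top as at the slot, 14 mm above the axis. The sprung pin enters it from the inner side.
- door: The loose door, 0.2 to 0.35 kg. Origin on its hinge axis, midway; y along the axis to the fixed pin, z up, x towards the box. Panel 6 mm thick, 138 mm wide, down to 125 mm below the axis, under a rail 14 mm thick, ends at y = +-70 mm, top 7 mm above the axis. Hung, the pins rest on slot and eye bottoms and the origin is on the straps' axis, 3 mm play to each strap.
- fixed_tab (a point): Fixed finger tab, upright on the rail: 22 mm wide (x), 6 mm thick (y), from 7 to 52 mm above the hinge axis. This point: middle of its outer (+y) face, 34 mm above the axis, 25 mm in y from the door's origin.
- sliding_tab (a point): Sliding finger tab, same size, one piece with the sprung pin. This point: middle of its outer (-y) face, 34 mm above the axis, at y = -36 mm from the door's origin when out, -21 mm when drawn back. The pair is 61 mm wide free, 46 mm squeezed: pinch both along y from above.
- pin (a joint): Sprung hinge pin, sliding along the door's y: 0 = fully out, 0.015 = fully drawn back (sliding tab pushed towards the fixed one). The spring pushes it out with 4 N at 0, 8 N at 0.015. Standing at an eye, under 0.004 is home; from 0.007 to 0.013 it may be stopped by a strap's face.
- sprung_tip (a point): Nose of the sprung pin (8 mm, round-nosed): at y = -84 mm from the door's origin, on the hinge axis, when out; -69 mm (inside the rail) when drawn back.
- fixed_tip (a point): End of the door's fixed pin (8 mm, round-nosed, jutting 20 mm from the rail), at y = +90 mm from the door's origin on the hinge axis.
- cup_inside: Fresh terracotta cup, 68 mm wide, 85 mm high, standing inside the open box; origin at the centre of its underside. Leave alone.
- slip_jar: Closed jar, 62 mm wide, 90 mm high, between the boxes; origin at the centre of its underside. Leave alone.
- modelling_tool: Wooden modelling tool with a brush tip lying on the table in front of the boxes; origin under its middle. Leave alone.
- mug: Terracotta mug, 80 mm wide, 95 mm high, beyond the boxes; origin at the centre of its underside. Leave alone.
- bowl: White bowl, 120 mm wide, 55 mm high, beyond the boxes; origin at the centre of its underside. Leave alone.
Not all that is in view belongs to the job. What is meant by the door is not black, purple or red, and is the larger of those in its own colour.

How it is judged:
By the outcome, as a careful person would: the job done as asked, in the order asked, and still so for the second after the job is handed in, with the robot touching nothing.
It also fails if it takes over 72 s, if anything falls off the work surface, if the arm or the gripper's body presses on something with over 40 N, if the wrist force passes 120 N, or if a joint passes its speed limit or range.

### The arm

A 7-joint arm with a two-finger parallel gripper is mounted at the origin on the work surface. World frame = base frame: x ahead of the robot, y to its left, z up, the work surface at z = 0. Lengths are in m, angles in rad, forces in N, time in s.
With the tool pointing down it reaches from about 0.35 to 0.9 m from the base axis. Payload 7.2 kg.
Tool frame: the origin (TCP) lies at the very end of the fingers, on their centre line; the grasp point (between the pads) lies grasp_offset behind it (grasp_offset is the distance from the TCP to the grasp point, in m); y points along the fingers, x is the direction in which the jaws open and shut, and the axes are right-handed (so a half turn about y gives the same grasp; the last joint's range is limited). The gripper opens to 88 mm and grips with 3 to 60 N. Pads are 20 mm wide; open, the fingers measure 115 mm over their backs; the gripper's body (75 mm by 178 mm) begins 61 mm behind the grasp point.
Start: joints at [1.231, 0.411, -0.013, 1.596, 0.006, 1.134, -0.082], TCP at [0.168, -0.602, 0.223] pointing down, gripper open.
Joint ranges: [-2.95, 2.95], [-0.29, 1.99], [-1.47, 1.44], [0.14, 2.54], [-1.03, 4.17], [0.13, 1.85], [-2.86, 2.86]. Speed limits (rad/s): [2.39, 2.39, 3.01, 3.01, 3.14, 3.14, 3.14].

### API

Orientations are given as a 3x3 rotation matrix whose columns are the frame's x, y, z axes.
In Python, from workcell import read_state, get_image, close_job, grasp_offset gives the robot as it stands.
- The arm moves only by the tool apply_moves, never from a script. Its argument "commands" is a list of rows, each an object with "linear": the shift along the tool's x, y, z in mm, a list of three; "delta_rot": the turn, a rotation vector about the tool's x, y, z in rad, a list of three. In form: [{"linear": [dx, dy, dz], "delta_rot": [rx, ry, rz]}, ...]. A call has 1 to 10 rows; each row shifts and turns the pose as measured when the row begins, along the tool's axes as they then stand; what a row does not reach is not made up. A row lasts 1/8 s, in which the tool goes at most 62.5 mm and 10.7 degrees, less where a joint would pass 70% of its speed; a pose out of reach is approached as far as the arm can. A call with a gripper value outside its range is refused whole. "jaw" is the finger opening in mm, from 0 to 87.8, set as the call begins (left out, the last holds). The fingers move at their own pace and stop on an object; "newtons" is the grip in N (left out, the last holds). Time passes only in rows, so rows that do not move let the fingers close. It gives the time, the measured TCP pose, the force and the opening at its end, in the units of the state.
- read_state(): the state, without advancing time (a new reading comes with each control period).
- get_image(name): name is "scene" or "side" or "wrist"; returns a dict with "color" (420x560x3 uint8, red, green, blue), "z_map" (420x560 float32, m along the optical axis (not along the pixel's ray), 0 where there is no reading), "vfov" (degrees; the focal length in pixels is half the picture's height over the tangent of half this angle, whatever the lens; pixels are square), "cx", "cy" (the principal point, pixels), "k1" (the pictures are not rectified: a ray, as slopes to the right and down, at radius r is drawn at 1 + k1 r^2 times it, then the intrinsics apply), "cam_to_world" (4x4, takes a point from camera to world coordinates). Camera axes: x right, y up, looking along -z (the intrinsics and any distortion apply to the point x, -y, -z); pixel columns grow to the right and rows downward; lengths in m; the calibration is good to about 2 mm. A picture is of the moment at which its call begins.
- close_job(): hands the job in, once; it reports no verdict.
The state is a dict: "clock": time; "joint_positions": joint angles; "qvel": joint speeds; "joint_torque": joint torques, N m; "eef_pos": TCP position; "tcp_rot": TCP orientation; "ft_force": force on the tool from outside, world axes, zero at the start; "torque": the same for the moment, N m; "width": finger opening in m.
Only numpy, scipy, OpenCV 4.12 (cv2) and the standard library are available. Lean on these libraries where they do the work, as an engineer would, in place of code of your own. Each camera call takes 0.05 s, during which the arm holds its last target.

## Working session

There is one attempt and no reset: what is moved stays moved. The work goes in short steps, Python scripts to look and compute and a tool call to move; the robot and the scene stay as the last step left them, time stands still between calls to the robot, and variables do not carry over. Pictures are saved under pics/ and viewed, and the job is handed in when it is done.

Besides the shell and the picture viewer there is one more tool, called in YAML: its name, and indented under it one key for each argument. apply_moves: Moves the arm, as the interface text tells. Its arguments: {"type":"object","properties":{"commands":{"type":"array"},"jaw":{"type":"number"},"newtons":{"type":"number"}},"required":["commands"]}

```bash
mkdir -p pics; ls; cat > h.py <<'E'
import numpy as np,cv2
from workcell import *
def snap(n,f):
    d=get_image(n); cv2.imwrite(f'pics/{f}.png',d['color'][:,:,::-1]); np.savez(f'pics/{f}.npz',**{k:np.array(v) for k,v in d.items()}); return d
def load(f): return dict(np.load(f'pics/{f}.npz'))
def K(d):
    f=210/np.tan(np.radians(float(d['vfov']))/2); return np.array([[f,0,float(d['cx'])],[0,f,float(d['cy'])],[0,0,1]])
def slopes(d,uv):
    return cv2.undistortPoints(np.array(uv,float).reshape(-1,1,2),K(d),np.array([float(d['k1']),0,0,0])).reshape(-1,2)
def ray(d,uv):
    s=slopes(d,uv); T=d['cam_to_world']; v=np.c_[s[:,0],-s[:,1],-np.ones(len(s))]@T[:3,:3].T
    return T[:3,3],v
def onz(d,uv,z):
    o,v=ray(d,uv); return o+v*((z-o[2])/v[:,2])[:,None]
def depthpt(d,uv):
    o,v=ray(d,uv); return np.array([o+vv*d['z_map'][int(round(p[1])),int(round(p[0]))] for p,vv in zip(np.array(uv).reshape(-1,2),v)])
def proj(d,P):
    T=d['cam_to_world']; p=(np.atleast_2d(P)-T[:3,3])@T[:3,:3]; s=np.c_[p[:,0],-p[:,1]]/-p[:,2:]
    r2=(s**2).sum(1,keepdims=True); s=s*(1+float(d['k1'])*r2); k=K(d); return s*k[0,0]+k[:2,2]
def cloud(d):
    v,u=np.mgrid[:420,:560]; o,r=ray(d,np.c_[u.ravel(),v.ravel()]); P=o+r*d['z_map'].ravel()[:,None]; return P.reshape(420,560,3)
E
python3 - <<'E'
from h import *
for n in ['scene','side','wrist']:
    d=snap(n,n+'0'); print(n,d['vfov'],d['k1'],d['cx'],d['cy'],d['cam_to_world'].round(3).tolist())
s=read_state(); print(s); print(grasp_offset)
E
```

```text
pics
scene 54.51692740277343 -0.09285074028818933 275.7339121904301 203.08632051551552 [[0.611, -0.496, 0.617, 1.189], [0.791, 0.388, -0.472, -0.495], [-0.005, 0.777, 0.63, 0.766], [0.0, 0.0, 0.0, 1.0]]
side 57.14035195836625 -0.002763573229628307 279.12148453034223 207.43893054164732 [[-0.679, 0.377, -0.63, -0.129], [-0.734, -0.359, 0.576, 0.631], [-0.009, 0.854, 0.521, 0.716], [0.0, 0.0, 0.0, 1.0]]
wrist 70.7985536730023 -0.057988331908543196 277.31423400540126 211.069707918773 [[0.268, 0.919, 0.288, 0.249], [-0.964, 0.256, 0.078, -0.58], [-0.002, -0.299, 0.954, 0.384], [0.0, 0.0, 0.0, 1.0]]
{'clock': 0.15, 'joint_positions': array([ 1.23077456,  0.41174877, -0.01272705,  1.59677855,  0.00562404,
        1.13427583, -0.08217826]), 'qvel': array([-0.00112955, -0.00176804, -0.00153043, -0.00266975,  0.00165444,
       -0.00033006, -0.00140219]), 'joint_torque': array([ 2.20896654e-03, -5.88335931e+01,  6.42966181e-01, -2.91290474e+01,
       -5.36794122e-02,  1.56985957e-02,  8.67299082e-05]), 'eef_pos': array([ 0.16768334, -0.60172677,  0.22201184]), 'tcp_rot': array([[ 2.68552965e-01, -4.07722943e-04,  9.63264833e-01],
       [-9.63264208e-01,  1.10169195e-03,  2.68553257e-01],
       [-1.17071643e-03, -9.99999310e-01, -9.68822792e-05]]), 'ft_force': array([-0.17568248, -0.40123375, -0.16970963]), 'torque': array([ 0.01798628, -0.01692905,  0.03990735]), 'width': 0.08772702015564761}
0.0187
```

View pics/scene0.png

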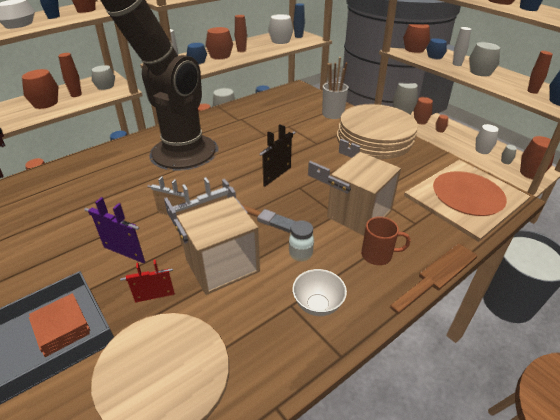

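View pics/side0.png

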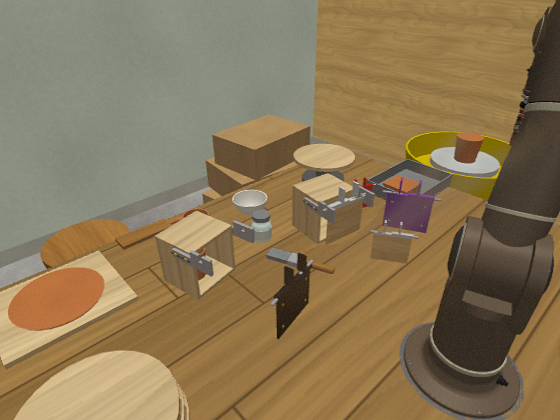

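View pics/wrist0.png

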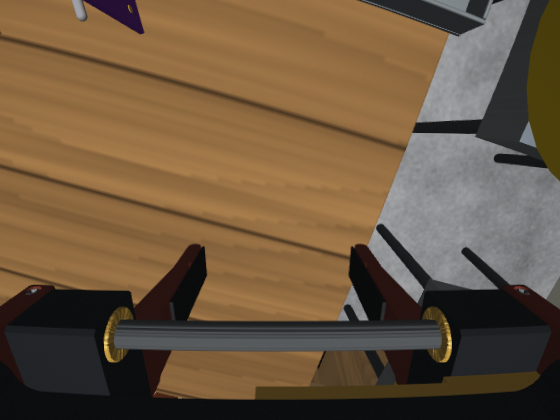

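The scene picture shows box A, with the door hung on it, at about (215,245). The open box B is at (362,190), the slip jar at (300,240), and the decoy doors are black, purple, red and a small wood one. Next I'll measure the box tops from depth and rays.

```bash
python3 - <<'E'
from h import *
for n in ['scene0','side0']:
    d=load(n); P=cloud(d); m=((P[...,2]>.14)&(P[...,2]<.156)&(P[...,0]>0.2)&(P[...,0]<.95)&(abs(P[...,1])<.6)).astype(np.uint8)
    k,l,st,c=cv2.connectedComponentsWithStats(m)
    for i in range(1,k):
        if st[i,4]>300:
            q=P[l==i]; r=cv2.minAreaRect((q[:,:2]*1000).astype(np.float32)); print(n,st[i],q.mean(0).round(4),r,np.median(q[:,2]))
    im=d['color'][:,:,::-1].copy()
for n,b in [('scene0',[(130,160,150,140),(300,120,110,120)]),('side0',[(280,150,130,130),(140,190,120,120)])]:
    im=load(n)['color'][:,:,::-1]
    cv2.imwrite(f'pics/{n}_crop.png',np.hstack([cv2.resize(im[y:y+h,x:x+w],(400,400),interpolation=cv2.INTER_CUBIC) for x,y,w,h in b]))
E
```

```text
scene0 [ 308  142   93   54 1950] [0.6207 0.2296 0.1487] ((593.957763671875, 231.76121520996094), (201.22154235839844, 167.22166442871094), 12.256178855895996) 0.14920903147802983
scene0 [ 164  182   94   72 3041] [ 0.5454 -0.1809  0.1489] ((519.94091796875, -176.5505828857422), (164.50772094726562, 201.02792358398438), 81.72654724121094) 0.14928173457693206
side0 [ 293  173   82   43 1377] [ 0.5251 -0.1685  0.1488] ((520.0094604492188, -172.13461303710938), (171.51768493652344, 202.1609649658203), 82.5786361694336) 0.14943910611770006
side0 [ 155  211  100   59 2120] [0.6071 0.2441 0.1489] ((591.9456787109375, 232.5402374267578), (202.68150329589844, 165.85433959960938), 12.38199234008789) 0.14952558235822244
```

View pics/scene0_crop.png

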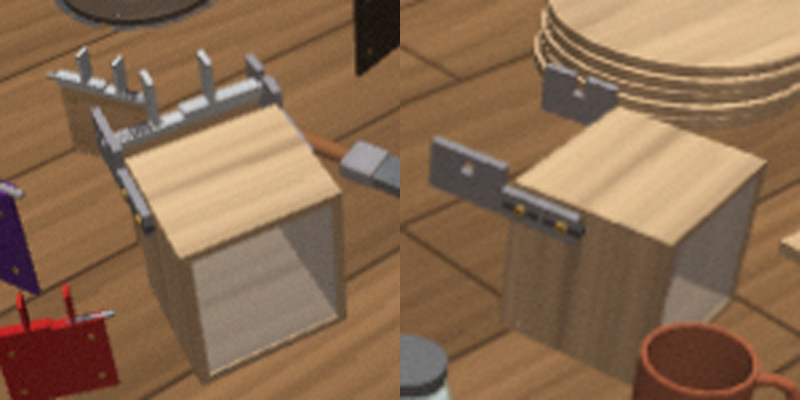

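View pics/side0_crop.png

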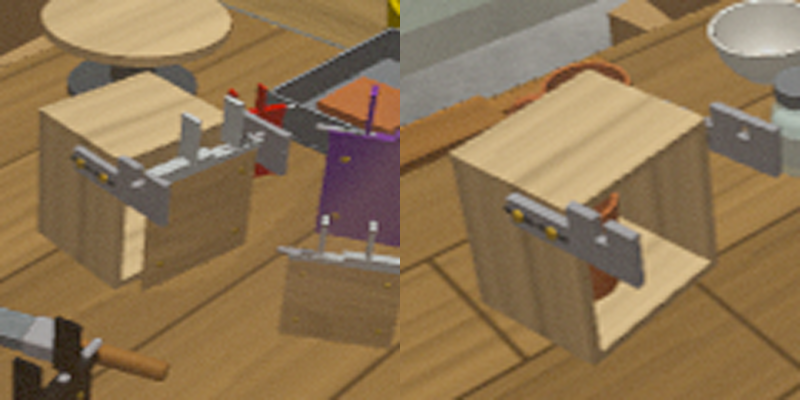

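```bash
python3 - <<'E'
from h import *
for n in ['scene0','side0']:
    d=load(n); P=cloud(d); C=d['color'].astype(int); wood=(C[...,0]-C[...,2]>35)
    m=((P[...,2]>.146)&(P[...,2]<.153)&(P[...,0]>0.2)&(P[...,0]<.95)&(abs(P[...,1])<.6)&wood).astype(np.uint8)
    k,l,st,c=cv2.connectedComponentsWithStats(m)
    for i in range(1,k):
        if st[i,4]>300:
            cn=cv2.findContours((l==i).astype(np.uint8),0,1)[0][0]
            q=onz(d,cn.reshape(-1,2),.15)[:,:2]*1000
            r=cv2.minAreaRect(q.astype(np.float32)); print(n,r); print(cv2.boxPoints(r).round(1).tolist())
    # strap / metal points
    g=(abs(C[...,0]-C[...,2])<25)&(P[...,2]>.09)&(P[...,2]<.21)
    for nm,c0 in [('A',(.53,-.175)),('B',(.60,.235))]:
        mm=g&(np.hypot(P[...,0]-c0[0],P[...,1]-c0[1])<.2); print(nm,mm.sum(),P[mm].min(0).round(3),P[mm].max(0).round(3))
E
```

```text
scene0 ((628.5092163085938, 238.86044311523438), (132.35325622558594, 153.01498413085938), 12.673513412475586)
[[547.2000122070312, 299.0], [580.7000122070312, 149.6999969482422], [709.9000244140625, 178.6999969482422], [676.2999877929688, 328.0]]
scene0 ((555.8284301757812, -180.05813598632812), (146.38368225097656, 135.7989959716797), 82.42888641357422)
[[478.8999938964844, -243.6999969482422], [613.5, -261.6000061035156], [632.7999877929688, -116.5], [498.20001220703125, -98.5999984741211]]
A 1234 [ 0.33  -0.342  0.09 ] [0.65  0.001 0.198]
B 915 [0.478 0.132 0.09 ] [0.702 0.314 0.166]
side0 ((549.8737182617188, -177.67425537109375), (152.02407836914062, 135.35870361328125), 82.3858642578125)
[[472.70001220703125, -244.0], [606.9000244140625, -262.0], [627.0, -111.30000305175781], [492.8999938964844, -93.4000015258789]]
side0 ((622.2141723632812, 241.92840576171875), (134.95330810546875, 151.40283203125), 12.384532928466797)
[[540.0999755859375, 301.3999938964844], [572.5, 153.5], [704.4000244140625, 182.5], [671.9000244140625, 330.29998779296875]]
A 973 [ 0.332 -0.339  0.09 ] [0.644 0.008 0.198]
B 808 [0.475 0.131 0.118] [0.605 0.318 0.165]
```

```bash
cat >> h.py <<'E'
from scipy.spatial.transform import Rotation as Ro
def Rtool(yaw): # tool for a box with yaw (rad): x=-box y, y=down, z=box x
    c,s=np.cos(yaw),np.sin(yaw); bx=np.array([c,s,0]); by=np.array([-s,c,0]); return np.c_[-by,[0,0,-1],bx]
def plan(targets,yaw,p=None,R=None,maxstep=50,maxrot=.15):
    import json
    s=read_state(); p=s['eef_pos'] if p is None else p; R=s['tcp_rot'] if R is None else R
    out=[]
    for t in targets:
        t=np.array(t,float); Rt=Rtool(yaw); rv=Ro.from_matrix(R.T@Rt).as_rotvec(); n=int(max(np.ceil(np.linalg.norm(t-p)*1000/maxstep),np.ceil(np.linalg.norm(rv)/maxrot),1))
        dp=(t-p)/n
        for i in range(n):
            out.append({"linear":(R.T@dp*1000).round(1).tolist(),"delta_rot":(rv/n).round(4).tolist()})
            R=R@Ro.from_rotvec(rv/n).as_matrix(); p=p+dp
    print(len(out)); print(json.dumps(out))
E
python3 - <<'E'
from h import *
s=read_state(); p=s['eef_pos']
plan([p+[0,0,.1]],np.arctan2(s['tcp_rot'][1,2],s['tcp_rot'][0,2]))
plan([[.454,-.166,.32]],np.radians(-7.6),p=p+[0,0,.1],maxstep=53)
E
```

```text
2
[{"linear": [-0.1, -50.0, -0.0], "delta_rot": [0.0, -0.0, -0.0006]}, {"linear": [-0.0, -50.0, -0.0], "delta_rot": [0.0, -0.0, -0.0006]}]
10
[{"linear": [-34.3, 0.2, 39.3], "delta_rot": [0.0, 0.0405, -0.0001]}, {"linear": [-35.8, 0.2, 37.9], "delta_rot": [0.0, 0.0405, -0.0001]}, {"linear": [-37.3, 0.2, 36.4], "delta_rot": [0.0, 0.0405, -0.0001]}, {"linear": [-38.8, 0.2, 34.8], "delta_rot": [0.0, 0.0405, -0.0001]}, {"linear": [-40.2, 0.2, 33.2], "delta_rot": [0.0, 0.0405, -0.0001]}, {"linear": [-41.5, 0.2, 31.6], "delta_rot": [0.0, 0.0405, -0.0001]}, {"linear": [-42.7, 0.2, 29.9], "delta_rot": [0.0, 0.0405, -0.0001]}, {"linear": [-43.9, 0.2, 28.1], "delta_rot": [0.0, 0.0405, -0.0001]}, {"linear": [-45.0, 0.2, 26.3], "delta_rot": [0.0, 0.0405, -0.0001]}, {"linear": [-46.0, 0.2, 24.5], "delta_rot": [0.0, 0.0405, -0.0001]}]
```

apply_moves:
  commands:
    - {"linear": [0,-50,0],"delta_rot": [0,0,0]}
    - {"linear": [0,-50,0],"delta_rot": [0,0,0]}
  jaw: 80

```text
clock: 0.4
eef_pos: [0.167, -0.5996, 0.319]
tcp_rot: [[0.269, -0.004, 0.963], [-0.963, 0.011, 0.269], [-0.012, -1.0, -0.001]]
ft_force: [0.5, -0.4, -0.1]
width: 0.0802
```

apply_moves:
  commands:
    - {"linear": [-34,0,39],"delta_rot": [0,0.04,0]}
    - {"linear": [-36,0,38],"delta_rot": [0,0.04,0]}
    - {"linear": [-37,0,36],"delta_rot": [0,0.04,0]}
    - {"linear": [-39,0,35],"delta_rot": [0,0.04,0]}
    - {"linear": [-40,0,33],"delta_rot": [0,0.04,0]}
    - {"linear": [-41,0,32],"delta_rot": [0,0.04,0]}
    - {"linear": [-43,0,30],"delta_rot": [0,0.04,0]}
    - {"linear": [-44,0,28],"delta_rot": [0,0.04,0]}
    - {"linear": [-45,0,26],"delta_rot": [0,0.04,0]}
    - {"linear": [-46,0,25],"delta_rot": [0,0.04,0]}

```text
clock: 1.65
eef_pos: [0.4612, -0.1572, 0.3234]
tcp_rot: [[-0.149, -0.002, 0.989], [-0.989, 0.003, -0.149], [-0.003, -1.0, -0.003]]
ft_force: [0.2, -0.0, -0.1]
width: 0.0801
```

```bash
python3 - <<'E'
from h import *
s=read_state(); print(s['clock'],s['eef_pos'],s['tcp_rot'].round(4),s['qvel'].round(2))
plan([[.454,-.166,.25]],np.radians(-7.6))
snap('wrist','w1')
E
```

```text
1.65 [ 0.46119007 -0.1571803   0.32336974] [[-0.149  -0.0024  0.9888]
 [-0.9888  0.0033 -0.149 ]
 [-0.0029 -1.     -0.0029]] [-0.59  0.21 -0.35 -0.21  0.11  0.03 -1.28]
2
[{"linear": [5.0, 36.7, -2.8], "delta_rot": [0.0014, -0.0085, -0.0015]}, {"linear": [4.9, 36.7, -2.9], "delta_rot": [0.0014, -0.0085, -0.0015]}]
```

View pics/w1.png

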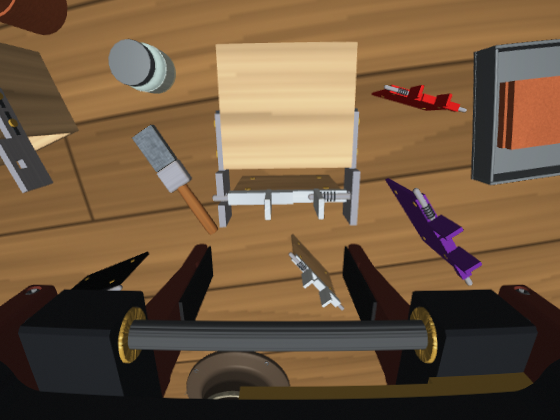

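The wrist view shows box A square in the picture. Its straps are at u=222 and 353, v=172–225, the rail is at v=198, and the tabs are at u=268 (fixed) and 320 (sliding). The small decoy stands in front. I'll settle lower and measure there.

apply_moves:
  commands:
    - {"linear": [3,37,-3],"delta_rot": [0.001,-0.01,-0.001]}
    - {"linear": [3,37,-3],"delta_rot": [0.001,-0.01,-0.001]}
    - {"linear": [0,0,0],"delta_rot": [0,0,0]}
    - {"linear": [0,0,0],"delta_rot": [0,0,0]}

```text
clock: 2.2
eef_pos: [0.4594, -0.1524, 0.249]
tcp_rot: [[-0.117, 0.003, 0.993], [-0.993, 0.005, -0.117], [-0.005, -1.0, 0.002]]
ft_force: [0.6, 0.2, 0.8]
width: 0.0796
```

```bash
python3 - <<'E'
from h import *
s=read_state(); print(s['clock'],s['eef_pos'],s['tcp_rot'].round(4),s['qvel'].round(3))
np.savez('pics/wA_state.npz',**s)
d=snap('wrist','wA'); print(d['cam_to_world'].round(4))
im=cv2.imread('pics/wA.png')[60:290,150:430]; cv2.imwrite('pics/wA_c.png',cv2.resize(im,(784,644))[:600])
E
```

```text
2.2 [ 0.45940331 -0.15244288  0.24901922] [[-0.1173  0.003   0.9931]
 [-0.9931  0.0048 -0.1173]
 [-0.0051 -1.      0.0024]] [0.003 0.006 0.004 0.013 0.001 0.001 0.004]
[[-0.1183  0.9485  0.2939  0.5424]
 [-0.993  -0.1114 -0.0403 -0.1629]
 [-0.0055 -0.2966  0.955   0.4114]
 [ 0.      0.      0.      1.    ]]
```

View pics/wA_c.png

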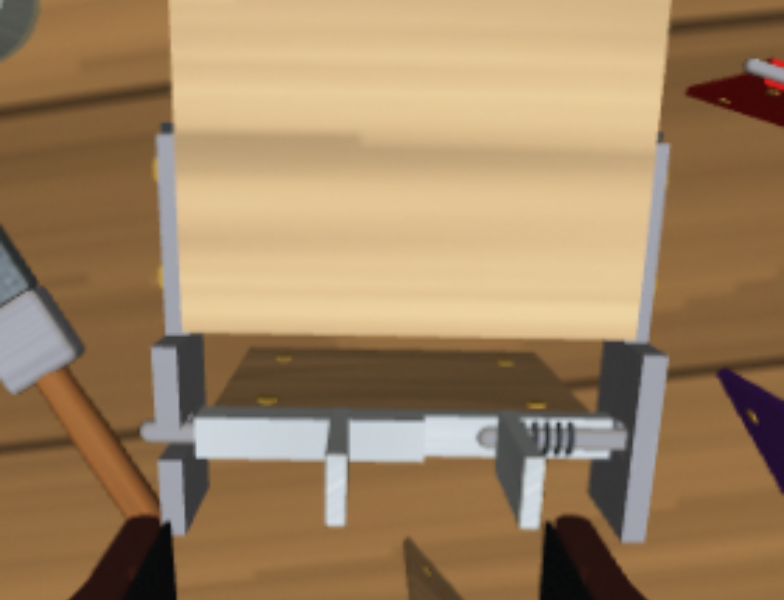

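```bash
cat >> h.py <<'E'
def lm(d,pts,off=(150,60),k=2.8): # crop px -> image px (cv2.resize convention)
    return (np.array(pts,float)+.5)/k-.5+np.array(off)
E
python3 - <<'E'
from h import *
d=load('wA'); im=d['color'].astype(int)
for c in [(168,400),(645,450),(185,400),(620,450),(265,440),(335,490),(530,490)]:
    u=lm(d,c).round().astype(int); print(c,u,im[u[1],u[0]],depthpt(d,[u]).round(4), )
for nm,p in [('L top',[(153,345),(180,344),(163,533),(186,532)]),('R top',[(640,355),(667,355),(622,540),(645,540)])]:
    print(nm,(onz(d,lm(d,p),.159)*1000).round(1).tolist())
print((onz(d,lm(d,[(183,333),(648,342)]),.15)*1000).round(1))
E
```

```text
(168, 400) [210 203] [160 162 172] [[ 0.4795 -0.0939  0.16  ]]
(645, 450) [380 220] [162 164 173] [[ 0.4453 -0.244   0.1585]]
(185, 400) [216 203] [59 58 57] [[ 0.476  -0.0963  0.1486]]
(620, 450) [371 220] [120 117 118] [[ 0.4423 -0.2388  0.1481]]
(265, 440) [244 217] [202 211 217] [[ 0.4606 -0.1207  0.1523]]
(335, 490) [269 235] [207 215 221] [[ 0.4578 -0.1451  0.197 ]]
(530, 490) [339 235] [214 222 227] [[ 0.4515 -0.1994  0.1972]]
L top [[497.8, -92.0, 159.0], [497.1, -100.5, 159.0], [434.4, -83.1, 159.0], [433.8, -90.8, 159.0]]
R top [[476.9, -242.8, 159.0], [475.9, -251.3, 159.0], [413.9, -235.7, 159.0], [412.9, -243.5, 159.0]]
[[ 498.9  -99.9  150. ]
 [ 478.5 -248.3  150. ]]
```

```bash
python3 - <<'E'
from h import *
plan([[.529,.225,.249]],np.radians(12.5),maxstep=45)
E
```

```text
9
[{"linear": [-42.6, 0.2, 2.8], "delta_rot": [-0.0004, -0.0373, -0.0005]}, {"linear": [-42.4, 0.2, 4.4], "delta_rot": [-0.0004, -0.0373, -0.0005]}, {"linear": [-42.2, 0.2, 5.9], "delta_rot": [-0.0004, -0.0373, -0.0005]}, {"linear": [-42.0, 0.1, 7.5], "delta_rot": [-0.0004, -0.0373, -0.0005]}, {"linear": [-41.7, 0.1, 9.1], "delta_rot": [-0.0004, -0.0373, -0.0005]}, {"linear": [-41.3, 0.1, 10.6], "delta_rot": [-0.0004, -0.0373, -0.0005]}, {"linear": [-40.9, 0.1, 12.1], "delta_rot": [-0.0004, -0.0373, -0.0005]}, {"linear": [-40.4, 0.0, 13.7], "delta_rot": [-0.0004, -0.0373, -0.0005]}, {"linear": [-39.9, 0.0, 15.2], "delta_rot": [-0.0004, -0.0373, -0.0005]}]
```

apply_moves:
  commands:
    - {"linear": [-43,0,3],"delta_rot": [0,-0.037,0]}
    - {"linear": [-42,0,4],"delta_rot": [0,-0.037,0]}
    - {"linear": [-42,0,6],"delta_rot": [0,-0.037,0]}
    - {"linear": [-42,0,8],"delta_rot": [0,-0.037,0]}
    - {"linear": [-42,0,9],"delta_rot": [0,-0.037,0]}
    - {"linear": [-41,0,11],"delta_rot": [0,-0.037,0]}
    - {"linear": [-41,0,12],"delta_rot": [0,-0.037,0]}
    - {"linear": [-35,0,12],"delta_rot": [0,-0.03,0]}
    - {"linear": [-20,0,5],"delta_rot": [0,-0.01,0]}
    - {"linear": [0,0,0],"delta_rot": [0,0,0]}

```text
clock: 3.5
eef_pos: [0.5325, 0.2058, 0.2656]
tcp_rot: [[0.178, 0.024, 0.984], [-0.984, 0.005, 0.178], [-0.0, -1.0, 0.025]]
ft_force: [-0.6, -0.3, 0.2]
width: 0.0799
```

```bash
python3 - <<'E'
from h import *
s=read_state(); print(s['clock'],s['eef_pos'],s['tcp_rot'].round(4),s['qvel'].round(3))
plan([[.529,.225,.249]],np.radians(12.5),maxstep=45)
E
```

```text
3.5 [0.53253507 0.20581598 0.26561147] [[ 1.780e-01  2.420e-02  9.837e-01]
 [-9.840e-01  4.600e-03  1.780e-01]
 [-2.000e-04 -9.997e-01  2.460e-02]] [ 0.014 -0.011  0.024 -0.003  0.006  0.01   0.007]
1
[{"linear": [-19.5, 16.6, -0.5], "delta_rot": [-0.0246, -0.0392, 0.0002]}]
```

apply_moves:
  commands:
    - {"linear": [-20,17,0],"delta_rot": [-0.025,-0.04,0]}
    - {"linear": [0,0,0],"delta_rot": [0,0,0]}
    - {"linear": [0,0,0],"delta_rot": [0,0,0]}

```text
clock: 3.88
eef_pos: [0.531, 0.2203, 0.2498]
tcp_rot: [[0.211, 0.002, 0.978], [-0.978, -0.003, 0.211], [0.004, -1.0, 0.001]]
ft_force: [-0.4, 0.6, -0.6]
width: 0.0799
```

```bash
python3 - <<'E'
from h import *
s=read_state(); print(s['clock'],s['eef_pos'],s['tcp_rot'].round(4),s['qvel'].round(3))
d=snap('wrist','wB')
im=cv2.imread('pics/wB.png')[60:290,150:430]; cv2.imwrite('pics/wB_c.png',cv2.resize(im,(784,644))[:600])
E
```

```text
3.875 [0.53099785 0.2203434  0.24982212] [[ 0.2107  0.0017  0.9776]
 [-0.9775 -0.0034  0.2107]
 [ 0.0037 -1.      0.001 ]] [ 0.007  0.001 -0.001  0.011 -0.001  0.001  0.005]
```

View pics/wB_c.png

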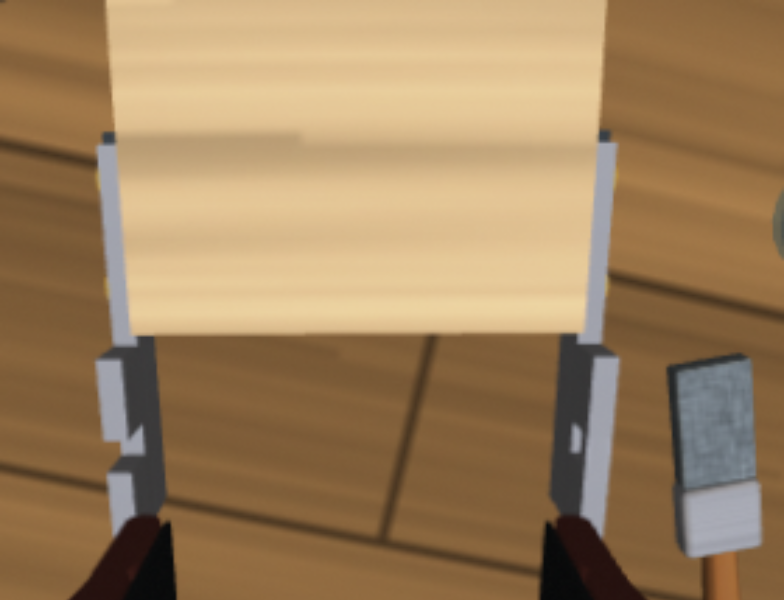

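```bash
python3 - <<'E'
from h import *
for n in ['wA','wB']:
    d=load(n); C=d['color'].astype(int); P=cloud(d)
    m=(abs(C[...,0]-160)<18)&(abs(C[...,1]-162)<18)&(abs(C[...,2]-172)<18)&(P[...,2]>.12)&(P[...,2]<.18)
    k,l,st,c=cv2.connectedComponentsWithStats(m.astype(np.uint8),connectivity=4)
    for i in range(1,k):
        if st[i,4]>=25: print(n,st[i].tolist(),c[i].round(1),'med',np.median(P[l==i],0).round(4),'sd z',P[l==i][:,2].std().round(4))
    # box top heights
    w=(C[...,0]-C[...,2]>35)&(P[...,2]>.14)&(P[...,2]<.16); print('wood z',np.median(P[w][:,2]))
E
```

```text
wA [206, 108, 9, 71, 377] [210.  143.7] med [ 0.5289 -0.0983  0.1391] sd z 0.0007
wA [377, 112, 12, 70, 269] [382.6 146.6] med [ 0.5082 -0.254   0.1391] sd z 0.0007
wA [201, 184, 18, 33, 310] [208.9 202.1] med [ 0.4797 -0.0927  0.1589] sd z 0.0044
wA [372, 188, 17, 65, 524] [379.8 219.5] med [ 0.4462 -0.2437  0.1591] sd z 0.0007
wA [275, 210, 27, 1, 27] [288. 210.] med [ 0.4621 -0.1618  0.1512] sd z 0.0009
wA [451, 211, 13, 20, 88] [457.2 220.5] med [ 0.4235 -0.3341  0.1286] sd z 0.0008
wA [356, 215, 17, 8, 95] [364.1 217.4] med [ 0.446  -0.232   0.1486] sd z 0.0008
wA [207, 225, 9, 26, 187] [211.1 236.4] med [ 0.4479 -0.0887  0.1591] sd z 0.0007
wood z 0.1501534119734337
wB [357, 111, 13, 71, 424] [363.8 145.1] med [0.6086 0.1569 0.1434] sd z 0.0007
wB [185, 112, 13, 71, 408] [190.4 146.4] med [0.5746 0.3088 0.1434] sd z 0.0008
wB [358, 188, 13, 63, 449] [363.8 216.9] med [0.5478 0.1445 0.1633] sd z 0.0006
wB [185, 189, 16, 33, 269] [190.9 205.2] med [0.5261 0.2974 0.1633] sd z 0.0066
wB [189, 230, 9, 20, 125] [192.8 237.7] med [0.4964 0.2911 0.1633] sd z 0.0006
wB [541, 265, 19, 29, 134] [550.9 280.1] med [ 0.5145 -0.0974  0.139 ] sd z 0.0007
wB [333, 363, 20, 3, 51] [341.7 363.8] med [0.351  0.101  0.1285] sd z 0.0008
wB [215, 366, 13, 3, 37] [221.3 367. ] med [0.3162 0.2441 0.1287] sd z 0.0007
wood z 0.15015843831003545
```

```bash
python3 - <<'E'
from h import *
d=load('wB')
A=onz(d,lm(d,[(97,357),(120,357),(593,357),(618,357)]),.1633)*1000; print(A.round(1).tolist())
print((onz(d,lm(d,[(104,441),(123,441),(109,471),(131,471)]),.1633)*1000).round(1).tolist())
E=onz(d,lm(d,[(131,334),(584,333)]),.15)*1000; print(E.round(1)); v=E[0]-E[1]; print('yaw',np.degrees(np.arctan2(-v[0],v[1])))
# profile along straps
from scipy.ndimage import map_coordinates
def prof(d,c,yaw,z,name):
    g=d['color'].mean(2); bx=np.array([np.cos(yaw),np.sin(yaw),0])
    t=np.arange(-.045,.045,.0005); val=0
    by=np.array([-bx[1],bx[0],0])
    for o in (-.002,-.001,0,.001,.002):
        P=np.array([*c,z])+np.outer(t,bx)+by*o; uv=proj(d,P); val=val+map_coordinates(g,[uv[:,1],uv[:,0]],order=1)/5
    gr=np.gradient(val); 
    pk=[i for i in range(2,len(t)-2) if abs(gr[i])>3 and abs(gr[i])==abs(gr[i-2:i+3]).max()]
    print(name,[(round(t[i]*1000,1),round(gr[i],1)) for i in pk])
a=load('wA'); ya=np.radians(-7.83); yb=np.radians(12.3)
prof(a,(.4658,-.0916),ya,.159,'A L'); prof(a,(.4449,-.2433),ya,.159,'A R')
R=lambda y:np.array([[np.cos(y),-np.sin(y)],[np.sin(y),np.cos(y)]])
P=A[:,:2]/1000; L=(P[0]+P[1])/2; Rr=(P[2]+P[3])/2; dv=L-Rr; print('dist',np.linalg.norm(dv),'yaw',np.degrees(np.arctan2(-dv[0],dv[1])))
prof(d,L-.032*R(yb)[:,0],yb,.1633,'B L'); prof(d,Rr-.032*R(yb)[:,0],yb,.1633,'B R'); print(L-.032*R(yb)[:,0],Rr-.032*R(yb)[:,0])
E
```

```text
[[541.6, 304.3, 163.3], [543.1, 297.3, 163.3], [573.6, 154.5, 163.3], [575.2, 146.8, 163.3]]
[[514.8, 298.8, 163.3], [516.1, 292.9, 163.3], [505.0, 296.0, 163.3], [506.5, 289.1, 163.3]]
[[547.6 297.9 150. ]
 [578.5 155.2 150. ]]
yaw 12.192680487195243
A L [(np.float64(-33.0), np.float64(10.3)), (np.float64(-28.5), np.float64(6.6)), (np.float64(-6.0), np.float64(-28.8)), (np.float64(0.0), np.float64(21.4)), (np.float64(31.0), np.float64(-24.7)), (np.float64(35.0), np.float64(20.8))]
A R [(np.float64(-32.5), np.float64(13.3)), (np.float64(31.5), np.float64(-28.0)), (np.float64(34.0), np.float64(6.6))]
dist 0.15352761449134017 yaw 12.058183745775844
B L [(np.float64(-22.5), np.float64(14.8)), (np.float64(-6.0), np.float64(-25.8)), (np.float64(-0.5), np.float64(10.4)), (np.float64(4.5), np.float64(14.8)), (np.float64(31.0), np.float64(-27.5)), (np.float64(35.0), np.float64(7.0))]
B R [(np.float64(-25.0), np.float64(11.0)), (np.float64(-23.0), np.float64(15.0)), (np.float64(32.0), np.float64(-27.3)), (np.float64(36.0), np.float64(7.7))]
[0.51108384 0.29396828] [0.54315651 0.1438281 ]
```

Both straps are measured in the same wrist view. The A hinge is at about (454.7, -167.4) with yaw -7.75°. The B hinge is at about (526.7, 218.8) with yaw 12.25°, and its straps stand 4.3 mm higher, so the axis is near z = 149.3. I'll go back to A to grasp.

```bash
python3 - <<'E'
from h import *
plan([[.455,-.165,.26]],np.radians(-7.75),maxstep=42)
E
```

```text
10
[{"linear": [36.1, -0.9, -15.5], "delta_rot": [-0.0001, 0.0347, 0.0003]}, {"linear": [36.6, -0.9, -14.3], "delta_rot": [-0.0001, 0.0347, 0.0003]}, {"linear": [37.1, -0.9, -13.0], "delta_rot": [-0.0001, 0.0347, 0.0003]}, {"linear": [37.5, -0.9, -11.7], "delta_rot": [-0.0001, 0.0347, 0.0003]}, {"linear": [37.9, -0.9, -10.4], "delta_rot": [-0.0001, 0.0347, 0.0003]}, {"linear": [38.2, -1.0, -9.1], "delta_rot": [-0.0001, 0.0347, 0.0003]}, {"linear": [38.5, -1.0, -7.7], "delta_rot": [-0.0001, 0.0347, 0.0003]}, {"linear": [38.8, -1.0, -6.4], "delta_rot": [-0.0001, 0.0347, 0.0003]}, {"linear": [38.9, -1.0, -5.0], "delta_rot": [-0.0001, 0.0347, 0.0003]}, {"linear": [39.1, -1.0, -3.7], "delta_rot": [-0.0001, 0.0347, 0.0003]}]
```

apply_moves:
  commands:
    - {"linear": [36,-3,-15],"delta_rot": [0,0.035,0]}
    - {"linear": [37,-3,-14],"delta_rot": [0,0.035,0]}
    - {"linear": [37,-1,-13],"delta_rot": [0,0.035,0]}
    - {"linear": [37,-1,-12],"delta_rot": [0,0.035,0]}
    - {"linear": [38,-1,-10],"delta_rot": [0,0.035,0]}
    - {"linear": [38,-1,-9],"delta_rot": [0,0.035,0]}
    - {"linear": [38,-1,-8],"delta_rot": [0,0.035,0]}
    - {"linear": [39,-1,-6],"delta_rot": [0,0.035,0]}
    - {"linear": [39,-1,-5],"delta_rot": [0,0.035,0]}
    - {"linear": [37,-1,-4],"delta_rot": [0,0.035,0]}
  jaw: 87.5

```text
clock: 5.18
eef_pos: [0.4475, -0.1813, 0.2724]
tcp_rot: [[-0.164, 0.015, 0.986], [-0.986, -0.009, -0.164], [0.006, -1.0, 0.016]]
ft_force: [0.6, 0.6, 0.0]
width: 0.0876
```

apply_moves:
  commands:
    - {"linear": [0,0,0],"delta_rot": [0,0,0]}
    - {"linear": [0,0,0],"delta_rot": [0,0,0]}

```text
clock: 5.42
eef_pos: [0.446, -0.1851, 0.2736]
tcp_rot: [[-0.172, 0.016, 0.985], [-0.985, -0.01, -0.172], [0.007, -1.0, 0.018]]
ft_force: [0.2, 0.5, -0.1]
width: 0.0877
```

```bash
python3 - <<'E'
from h import *
plan([[.455,-.165,.22]],np.radians(-7.75),maxstep=45)
E
```

```text
2
[{"linear": [-10.9, 26.8, 2.2], "delta_rot": [-0.0088, -0.0189, 0.0039]}, {"linear": [-10.7, 26.8, 2.7], "delta_rot": [-0.0088, -0.0189, 0.0039]}]
```

apply_moves:
  commands:
    - {"linear": [-11,27,2.5],"delta_rot": [-0.009,-0.019,0.004]}
    - {"linear": [-11,27,2.5],"delta_rot": [-0.009,-0.019,0.004]}
    - {"linear": [0,0,0],"delta_rot": [0,0,0]}
    - {"linear": [0,0,0],"delta_rot": [0,0,0]}

```text
clock: 5.92
eef_pos: [0.4567, -0.1618, 0.2208]
tcp_rot: [[-0.13, 0.003, 0.992], [-0.992, -0.001, -0.13], [0.0, -1.0, 0.003]]
ft_force: [0.1, 0.5, 0.0]
width: 0.0874
```

```bash
python3 - <<'E'
from h import *
plan([[.455,-.165,.22]],np.radians(-7.75),maxstep=45)
s=read_state(); print(s['eef_pos'],s['qvel'].round(3))
E
```

```text
1
[{"linear": [3.4, 0.8, -1.3], "delta_rot": [-0.0032, 0.0048, 0.0002]}]
[ 0.45668917 -0.16179017  0.22080491] [-0.007  0.001 -0.006  0.009 -0.002 -0.001 -0.001]
```

apply_moves:
  commands:
    - {"linear": [3,0.8,-1.3],"delta_rot": [-0.003,0.005,0]}
    - {"linear": [0,0,0],"delta_rot": [0,0,0]}

```text
clock: 6.18
eef_pos: [0.4555, -0.1653, 0.2217]
tcp_rot: [[-0.136, 0.002, 0.991], [-0.991, -0.001, -0.136], [0.001, -1.0, 0.003]]
ft_force: [-0.3, 0.1, 0.2]
width: 0.0875
```

```bash
python3 - <<'E'
from h import *
plan([[.455,-.165,.162]],np.radians(-7.75),maxstep=20)
s=read_state(); print(s['eef_pos'],s['qvel'].round(3))
snap('wrist','w3'); im=cv2.imread('pics/w3.png')[130:330,140:420]; cv2.imwrite('pics/w3_c.png',cv2.resize(im,(784,560)))
E
```

```text
3
[{"linear": [-0.1, 19.9, -0.2], "delta_rot": [-0.0009, -0.0004, 0.0004]}, {"linear": [-0.1, 19.9, -0.2], "delta_rot": [-0.0009, -0.0004, 0.0004]}, {"linear": [-0.1, 19.9, -0.2], "delta_rot": [-0.0009, -0.0004, 0.0004]}]
[ 0.45548243 -0.16534539  0.22173428] [-0.001 -0.009 -0.005 -0.007 -0.003  0.006 -0.001]
```

View pics/w3_c.png

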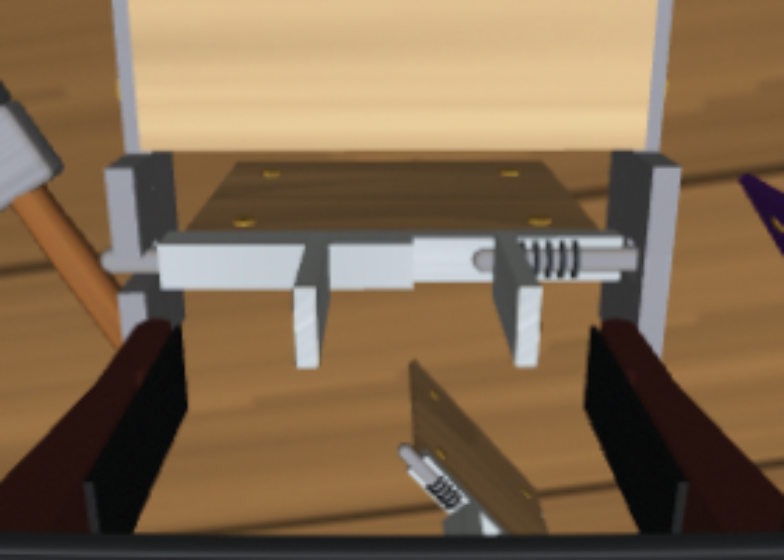

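The fingers straddle both tabs: their tips are at crop u=187 and 585, and the tabs are at 297–540. The offset is as expected, so I'll descend.

apply_moves:
  commands:
    - {"linear": [0,20,0],"delta_rot": [-0.001,0,0]}
    - {"linear": [0,20,0],"delta_rot": [-0.001,0,0]}
    - {"linear": [0,16,0],"delta_rot": [-0.001,0,0]}
    - {"linear": [0,0,0],"delta_rot": [0,0,0]}
    - {"linear": [0,0,0],"delta_rot": [0,0,0]}

```text
clock: 6.85
eef_pos: [0.457, -0.1664, 0.1664]
tcp_rot: [[-0.137, 0.003, 0.991], [-0.991, -0.003, -0.137], [0.002, -1.0, 0.004]]
ft_force: [-0.2, 0.0, -1.0]
width: 0.0878
```

```bash
python3 - <<'E'
from h import *
plan([[.455,-.165,.162]],np.radians(-7.75),maxstep=20)
s=read_state(); print(s['eef_pos'],s['qvel'].round(3),s['ft_force'])
snap('wrist','w4')
E
```

```text
1
[{"linear": [-1.2, 4.4, -2.2], "delta_rot": [-0.0038, -0.0026, 0.0022]}]
[ 0.45697172 -0.1664466   0.16640512] [ 0.     0.004  0.001  0.002  0.003 -0.    -0.   ] [-0.15725979  0.02924573 -0.96285657]
```

View pics/w4.png

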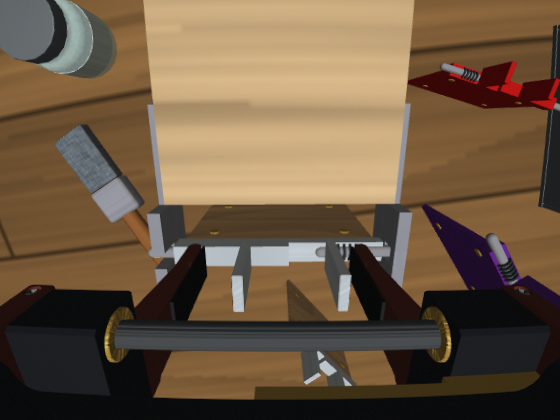

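apply_moves:
  commands:
    - {"linear": [-1,4,-2],"delta_rot": [-0.004,-0.002,0.002]}
    - {"linear": [0,0,0],"delta_rot": [0,0,0]}

```text
clock: 7.15
eef_pos: [0.4554, -0.1653, 0.163]
tcp_rot: [[-0.136, 0.001, 0.991], [-0.991, -0.001, -0.136], [0.001, -1.0, 0.001]]
ft_force: [-0.8, 1.1, 0.2]
width: 0.0876
```

apply_moves:
  commands:
    - {"linear": [0,0,0],"delta_rot": [0,0,0]}
    - {"linear": [0,0,0],"delta_rot": [0,0,0]}
    - {"linear": [0,0,0],"delta_rot": [0,0,0]}
    - {"linear": [0,0,0],"delta_rot": [0,0,0]}
  jaw: 44
  newtons: 30

```text
clock: 7.65
eef_pos: [0.4553, -0.167, 0.1634]
tcp_rot: [[-0.137, 0.001, 0.991], [-0.991, -0.003, -0.137], [0.002, -1.0, 0.002]]
ft_force: [0.1, 1.5, -1.4]
width: 0.051
```

```bash
python3 - <<'E'
from h import *
plan([[.455,-.165,.162]],np.radians(-7.75),maxstep=20)
s=read_state(); print(s)
snap('wrist','w5')
E
```

```text
1
[{"linear": [-2.0, 1.4, -0.6], "delta_rot": [-0.0016, -0.0021, 0.0024]}]
{'clock': 7.65, 'joint_positions': array([ 0.55945333,  0.26412744, -0.36366884,  1.97931361,  0.12020644,
        0.91644822, -1.57403412]), 'qvel': array([-0.00099004,  0.00125766, -0.0064313 ,  0.00295907, -0.01039868,
        0.00081135, -0.00084556]), 'joint_torque': array([ 4.77611236e-01, -4.41862178e+01, -1.71460994e+00, -2.60120469e+01,
        5.19728456e-01, -6.34282711e-02,  8.49724252e-03]), 'eef_pos': array([ 0.45529511, -0.16702566,  0.16340436]), 'tcp_rot': array([[-0.13695137,  0.00124057,  0.99057699],
       [-0.99057484, -0.0026062 , -0.13694781],
       [ 0.00241175, -0.99999583,  0.00158581]]), 'ft_force': array([ 0.0688377 ,  1.53299993, -1.37474269]), 'torque': array([ 0.34460054, -0.09906461,  0.00294366]), 'width': 0.051037005001264055}
```

View pics/w5.png

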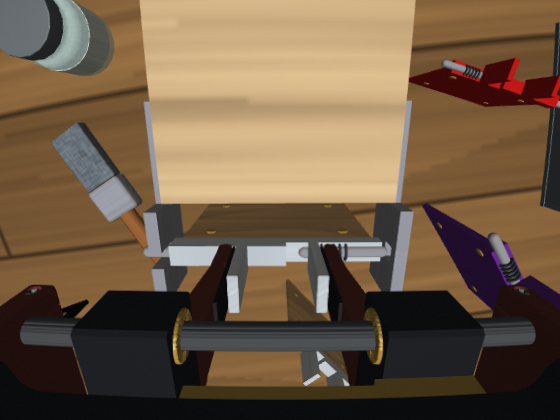

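Still closing (51 mm), with the pin partly drawn. I'll wait a little longer.

apply_moves:
  commands:
    - {"linear": [0,0,0],"delta_rot": [0,0,0]}
    - {"linear": [0,0,0],"delta_rot": [0,0,0]}
    - {"linear": [0,0,0],"delta_rot": [0,0,0]}

```text
clock: 8.07
eef_pos: [0.4554, -0.1659, 0.1632]
tcp_rot: [[-0.136, 0.001, 0.991], [-0.991, -0.001, -0.136], [0.001, -1.0, 0.001]]
ft_force: [-0.4, -0.8, -0.0]
width: 0.0453
```

```bash
python3 - <<'E'
from h import *
s=read_state(); print(s['eef_pos'],s['tcp_rot'].round(4),s['ft_force'],s['width'],s['torque'])
d=snap('wrist','w6')
im=cv2.imread('pics/w6.png')[180:330,130:430]; cv2.imwrite('pics/w6_c.png',cv2.resize(im,(800,400)))
E
```

```text
[ 0.4553795  -0.16590084  0.16316916] [[-0.1361  0.001   0.9907]
 [-0.9907 -0.0013 -0.1361]
 [ 0.0012 -1.      0.0012]] [-0.38316263 -0.8091738  -0.01735588] 0.04531124578843884 [-0.10917658  0.01544977  0.00305456]
```

View pics/w6_c.png

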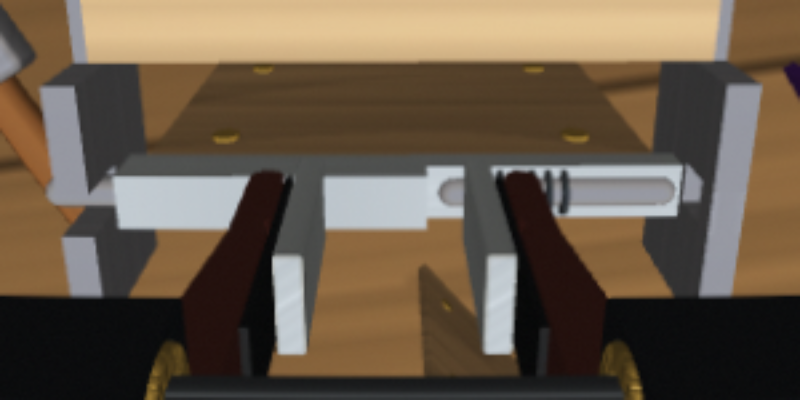

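The pin is fully drawn into the rail: the eye shows at crop (690,185) and the nose is inside the rail end at (675,190). I'll lift now.

apply_moves:
  commands:
    - {"linear": [0,-4,0],"delta_rot": [0,0,0]}
    - {"linear": [0,-6,0],"delta_rot": [0,0,0]}
    - {"linear": [0,0,0],"delta_rot": [0,0,0]}
  jaw: 40

```text
clock: 8.5
eef_pos: [0.4551, -0.1653, 0.1736]
tcp_rot: [[-0.136, 0.0, 0.991], [-0.991, -0.001, -0.136], [0.001, -1.0, 0.0]]
ft_force: [0.6, 0.5, -2.7]
width: 0.0457
```

```bash
python3 - <<'E'
from h import *
s=read_state(); print(s['eef_pos'],s['tcp_rot'].round(4),s['ft_force'],s['width'],s['torque'])
d=snap('wrist','w7')
im=cv2.imread('pics/w7.png')[180:330,130:430]; cv2.imwrite('pics/w7_c.png',cv2.resize(im,(800,400)))
E
```

```text
[ 0.45506032 -0.16532772  0.17360874] [[-1.356e-01  2.000e-04  9.908e-01]
 [-9.908e-01 -6.000e-04 -1.356e-01]
 [ 5.000e-04 -1.000e+00  3.000e-04]] [ 0.56737242  0.48962584 -2.70230653] 0.045720811767493215 [ 0.0509687  -0.00719937 -0.0109852 ]
```

View pics/w7_c.png

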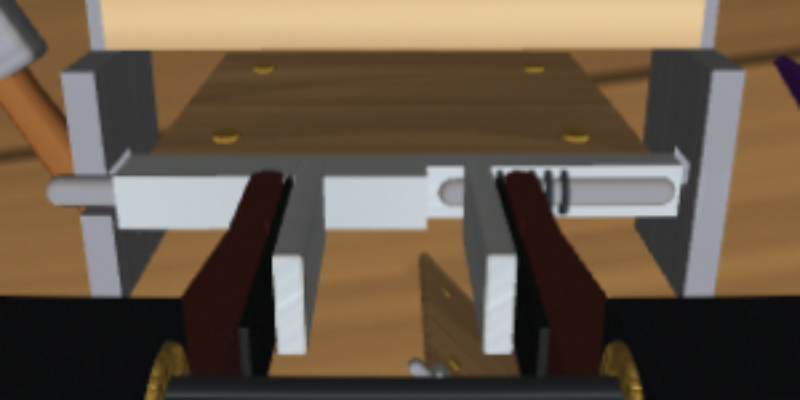

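The door came up with the hand, at the same place in the wrist picture (rail v=190) and carrying 2.7 N. I'll lift clear.

apply_moves:
  commands:
    - {"linear": [0,-15,0],"delta_rot": [0,0,0]}
    - {"linear": [0,-25,0],"delta_rot": [0,0,0]}
    - {"linear": [0,-35,0],"delta_rot": [0,0,0]}
    - {"linear": [0,-35,0],"delta_rot": [0,0,0]}
    - {"linear": [0,-35,0],"delta_rot": [0,0,0]}
    - {"linear": [0,-35,0],"delta_rot": [0,0,0]}
    - {"linear": [0,-15,0],"delta_rot": [0,0,0]}
    - {"linear": [0,0,0],"delta_rot": [0,0,0]}

```text
clock: 9.55
eef_pos: [0.454, -0.1641, 0.3795]
tcp_rot: [[-0.134, 0.002, 0.991], [-0.991, -0.0, -0.134], [0.0, -1.0, 0.002]]
ft_force: [0.7, 0.4, -2.4]
width: 0.0458
```

```bash
cat >> h.py <<'E'
def Bpose(up):
    A=np.array([.4547,-.1674]);B=np.array([.5267,.2188]); g=np.array([.45538,-.1659,.16317]); a=np.radians(20.0)
    R=np.array([[np.cos(a),-np.sin(a)],[np.sin(a),np.cos(a)]])
    return np.r_[B+R@(g[:2]-A), g[2]+.0043+up]
YB=np.arctan2(-.1361,.9907)+np.radians(20.0)
E
python3 - <<'E'
from h import *
print(Bpose(0),np.degrees(YB)); plan([Bpose(.2)],YB,maxstep=45)
s=read_state(); print(s['eef_pos'],s['width'],s['ft_force'])
E
```

```text
[0.52682596 0.22044211 0.16747   ] 12.177805814688346
9
[{"linear": [-43.4, 1.3, 2.3], "delta_rot": [-0.0002, -0.0385, 0.0001]}, {"linear": [-43.3, 1.3, 4.0], "delta_rot": [-0.0002, -0.0385, 0.0001]}, {"linear": [-43.1, 1.3, 5.6], "delta_rot": [-0.0002, -0.0385, 0.0001]}, {"linear": [-42.9, 1.3, 7.3], "delta_rot": [-0.0002, -0.0385, 0.0001]}, {"linear": [-42.6, 1.3, 8.9], "delta_rot": [-0.0002, -0.0385, 0.0001]}, {"linear": [-42.2, 1.3, 10.6], "delta_rot": [-0.0002, -0.0385, 0.0001]}, {"linear": [-41.7, 1.3, 12.2], "delta_rot": [-0.0002, -0.0385, 0.0001]}, {"linear": [-41.2, 1.3, 13.8], "delta_rot": [-0.0002, -0.0385, 0.0001]}, {"linear": [-40.7, 1.3, 15.4], "delta_rot": [-0.0002, -0.0385, 0.0001]}]
[ 0.4539593  -0.1640612   0.37947406] 0.04582774108246747 [ 0.69856705  0.42393696 -2.43244343]
```

apply_moves:
  commands:
    - {"linear": [-30,1,2],"delta_rot": [0,-0.03,0]}
    - {"linear": [-43,1,4],"delta_rot": [0,-0.038,0]}
    - {"linear": [-43,1,5],"delta_rot": [0,-0.038,0]}
    - {"linear": [-43,1,7],"delta_rot": [0,-0.038,0]}
    - {"linear": [-43,1,9],"delta_rot": [0,-0.038,0]}
    - {"linear": [-42,1,11],"delta_rot": [0,-0.038,0]}
    - {"linear": [-42,1,12],"delta_rot": [0,-0.038,0]}
    - {"linear": [-40,1,13],"delta_rot": [0,-0.035,0]}
    - {"linear": [-25,1,9],"delta_rot": [0,-0.02,0]}
    - {"linear": [0,0,0],"delta_rot": [0,0,0]}

```text
clock: 10.8
eef_pos: [0.5134, 0.2106, 0.3552]
tcp_rot: [[0.202, -0.022, 0.979], [-0.979, 0.003, 0.202], [-0.007, -1.0, -0.021]]
ft_force: [-0.2, -0.6, -2.5]
width: 0.0459
```

```bash
python3 - <<'E'
from h import *
plan([Bpose(.1)],YB,maxstep=30)
s=read_state(); print(s['eef_pos'],s['width'],s['ft_force'],s['qvel'].round(3))
E
```

```text
3
[{"linear": [-2.1, 29.1, 5.6], "delta_rot": [0.0069, -0.0032, -0.0025]}, {"linear": [-2.1, 29.2, 5.5], "delta_rot": [0.0069, -0.0032, -0.0025]}, {"linear": [-2.2, 29.2, 5.3], "delta_rot": [0.0069, -0.0032, -0.0025]}]
[0.5133999  0.21061203 0.35519025] 0.04591564639382452 [-0.16577357 -0.62119051 -2.50633623] [-0.     0.     0.021  0.021  0.006  0.003  0.005]
```

apply_moves:
  commands:
    - {"linear": [-3,20,8],"delta_rot": [0.01,-0.005,-0.003]}
    - {"linear": [-3,20,8],"delta_rot": [0.01,-0.005,-0.003]}
    - {"linear": [0,0,0],"delta_rot": [0,0,0]}
    - {"linear": [0,0,0],"delta_rot": [0,0,0]}

```text
clock: 11.3
eef_pos: [0.5249, 0.2191, 0.3115]
tcp_rot: [[0.213, -0.006, 0.977], [-0.977, -0.001, 0.213], [-0.0, -1.0, -0.006]]
ft_force: [-0.2, -0.1, -2.2]
width: 0.0455
```

```bash
python3 - <<'E'
from h import *
plan([Bpose(.145)],YB,maxstep=30)
s=read_state(); print(s['eef_pos'],s['width'],s['ft_force'],s['qvel'].round(3))
E
```

```text
1
[{"linear": [-0.9, -1.0, 2.1], "delta_rot": [0.0058, 0.0017, -0.0002]}]
[0.52491649 0.21908488 0.31147235] 0.04548458776064287 [-0.15808825 -0.06160702 -2.22672435] [ 0.003  0.005  0.001  0.015  0.001 -0.001  0.001]
```

apply_moves:
  commands:
    - {"linear": [-1,-1,2],"delta_rot": [0.006,0.002,0]}
    - {"linear": [0,0,0],"delta_rot": [0,0,0]}

```text
clock: 11.55
eef_pos: [0.527, 0.2202, 0.3138]
tcp_rot: [[0.209, 0.002, 0.978], [-0.978, 0.001, 0.209], [-0.0, -1.0, 0.002]]
ft_force: [-0.3, -0.3, -2.4]
width: 0.0459
```

```bash
python3 - <<'E'
from h import *
plan([Bpose(.145)],YB,maxstep=30)
s=read_state(); print(s['eef_pos'],s['width'],s['ft_force'],s['qvel'].round(3))
snap('wrist','w8')
E
```

```text
1
[{"linear": [-0.3, 1.4, -0.1], "delta_rot": [-0.0021, -0.0015, -0.0002]}]
[0.52695464 0.22017735 0.31383683] 0.04592421529239997 [-0.29022364 -0.3029313  -2.4311566 ] [ 0.005 -0.004  0.003 -0.002 -0.003  0.007  0.002]
```

View pics/w8.png

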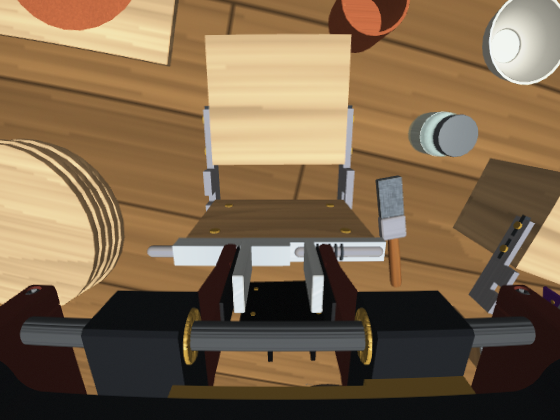

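```bash
python3 - <<'E'
from h import *
c,s=np.cos(YB),np.sin(YB)
for n in ['scene0','side0']:
    d=load(n);P=cloud(d);C=d['color']; m=(C.max(2)<70)&(P[...,2]>.02)&(P[...,2]<.25)
    q=P[...,:2]-[.5267,.2188]; X=q@[c,s]; Y=q@[-s,c]; m&=(abs(X)<.25)&(abs(Y)<.15)&(X<.02)
    print(n,m.sum(),np.percentile(X[m],[50,90,98,100]).round(3),P[m].max(0).round(3),P[m].min(0).round(3))
    m2=(P[...,2]>.02)&(P[...,2]<.3)&(abs(X)<.03)&(abs(Y)<.07); print(m2.sum())
E
```

```text
scene0 1037 [-0.197 -0.193 -0.189 -0.186] [0.358 0.236 0.179] [0.311 0.096 0.02 ]
3
side0 1434 [-0.204 -0.199 -0.193 -0.189] [0.351 0.236 0.179] [0.31  0.099 0.02 ]
0
```

The black decoy stands 190 mm in front of the hinge plane, so the way down is clear. I'll descend.

apply_moves:
  commands:
    - {"linear": [0,20,0],"delta_rot": [-0.001,0,0]}
    - {"linear": [0,25,0],"delta_rot": [-0.001,0,0]}
    - {"linear": [0,25,0],"delta_rot": [0,0,0]}
    - {"linear": [0,20,0],"delta_rot": [0,0,0]}
    - {"linear": [0,0,0],"delta_rot": [0,0,0]}
    - {"linear": [0,0,0],"delta_rot": [0,0,0]}

```text
clock: 12.35
eef_pos: [0.5286, 0.2204, 0.2249]
tcp_rot: [[0.208, 0.005, 0.978], [-0.978, 0.002, 0.208], [-0.001, -1.0, 0.005]]
ft_force: [-0.2, -0.1, -3.2]
width: 0.0454
```

```bash
python3 - <<'E'
from h import *
plan([Bpose(.03)],YB,maxstep=30)
s=read_state(); print(s['eef_pos'],Bpose(0),s['width'],s['ft_force'],s['qvel'].round(3))
snap('wrist','w9')
im=cv2.imread('pics/w9.png')[120:330,130:430]; cv2.imwrite('pics/w9_c.png',cv2.resize(im,(800,560)))
E
```

```text
1
[{"linear": [-0.4, 27.4, -1.9], "delta_rot": [-0.0053, -0.0028, -0.0006]}]
[0.52863886 0.22038678 0.22486677] [0.52682596 0.22044211 0.16747   ] 0.04536575775461548 [-0.20641529 -0.10234979 -3.21586214] [0.002 0.004 0.001 0.005 0.002 0.002 0.   ]
```

View pics/w9_c.png

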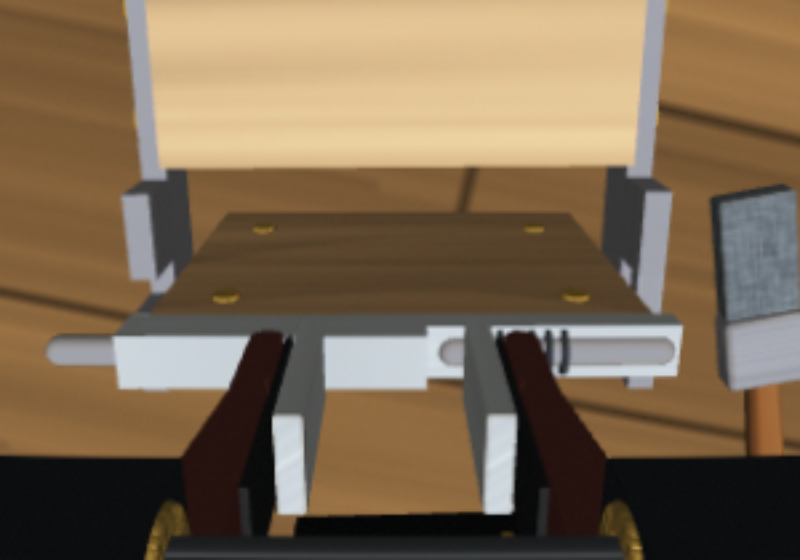

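apply_moves:
  commands:
    - {"linear": [0,17,-1],"delta_rot": [-0.003,-0.002,0]}
    - {"linear": [0,16,-1],"delta_rot": [-0.003,-0.001,0]}
    - {"linear": [0,0,0],"delta_rot": [0,0,0]}
    - {"linear": [0,0,0],"delta_rot": [0,0,0]}

```text
clock: 12.9
eef_pos: [0.5271, 0.2201, 0.1905]
tcp_rot: [[0.211, 0.0, 0.977], [-0.977, 0.001, 0.211], [-0.001, -1.0, 0.0]]
ft_force: [0.2, 0.5, -2.6]
width: 0.0456
```

```bash
python3 - <<'E'
from h import *
plan([Bpose(.022)],YB,maxstep=30)
s=read_state(); print(s['eef_pos'],Bpose(0),s['width'],s['ft_force'],s['qvel'].round(3))
snap('wrist','w10')
im=cv2.imread('pics/w10.png')[160:310,130:430]; cv2.imwrite('pics/w10_c.png',cv2.resize(im,(800,400),interpolation=cv2.INTER_CUBIC))
E
```

```text
1
[{"linear": [-0.4, 1.0, -0.1], "delta_rot": [-0.0002, 0.0001, -0.0005]}]
[0.52705612 0.22005026 0.19045278] [0.52682596 0.22044211 0.16747   ] 0.045561180586057334 [ 0.15391959  0.45735316 -2.55827278] [-0.001  0.009  0.002  0.012  0.002 -0.003 -0.003]
```

View pics/w10_c.png

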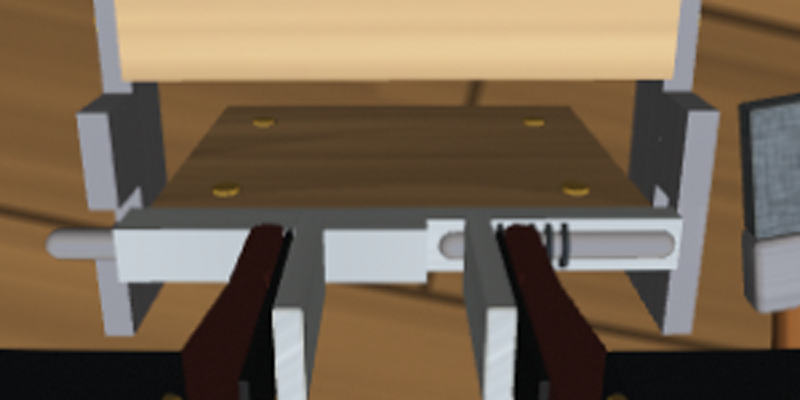

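The rail sits between the straps, and the pin at crop v=243 is over the slot. I'll go down slowly and watch the force.

apply_moves:
  commands:
    - {"linear": [0,4,0],"delta_rot": [0,0,0]}
    - {"linear": [0,4,0],"delta_rot": [0,0,0]}
    - {"linear": [0,3,0],"delta_rot": [0,0,0]}
    - {"linear": [0,0,0],"delta_rot": [0,0,0]}

```text
clock: 13.45
eef_pos: [0.5273, 0.2201, 0.1793]
tcp_rot: [[0.211, 0.001, 0.978], [-0.978, 0.001, 0.211], [-0.001, -1.0, 0.001]]
ft_force: [0.9, 0.3, -2.1]
width: 0.0456
```

```bash
python3 - <<'E'
from h import *
plan([Bpose(.0104)],YB,maxstep=30)
s=read_state(); print(s['eef_pos'],Bpose(0),s['width'],s['ft_force'],s['qvel'].round(3),s['torque'])
snap('wrist','w11')
im=cv2.imread('pics/w11.png')[180:330,130:430]; cv2.imwrite('pics/w11_c.png',cv2.resize(im,(800,400)))
E
```

```text
1
[{"linear": [-0.5, 1.4, -0.4], "delta_rot": [-0.0011, -0.0001, -0.0005]}]
[0.5273476  0.22008979 0.17925677] [0.52682596 0.22044211 0.16747   ] 0.04555642106862915 [ 0.87491975  0.30238938 -2.11067727] [-0.    -0.002 -0.001 -0.003 -0.002  0.    -0.   ] [ 0.02565623 -0.02988414  0.00513252]
```

View pics/w11_c.png

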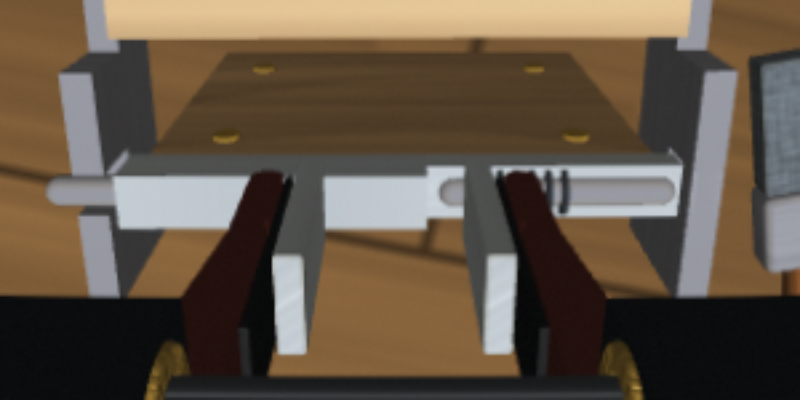

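This is nearly identical to the reference view at A, with the pin entering the slot. I'll continue down.

apply_moves:
  commands:
    - {"linear": [0,4,-0.5],"delta_rot": [-0.001,0,0]}
    - {"linear": [0,3,0],"delta_rot": [0,0,0]}
    - {"linear": [0,2,0],"delta_rot": [0,0,0]}
    - {"linear": [0,0,0],"delta_rot": [0,0,0]}

```text
clock: 14.0
eef_pos: [0.527, 0.2201, 0.1699]
tcp_rot: [[0.211, 0.0, 0.978], [-0.978, 0.001, 0.211], [-0.001, -1.0, 0.0]]
ft_force: [-0.0, -0.0, -2.9]
width: 0.0455
```

```bash
python3 - <<'E'
from h import *
plan([Bpose(.00)],YB,maxstep=30)
s=read_state(); print(s['eef_pos'],Bpose(0),s['width'],s['ft_force'],s['qvel'].round(3),s['torque'])
E
```

```text
1
[{"linear": [-0.4, 2.4, -0.1], "delta_rot": [-0.0005, -0.0001, -0.0007]}]
[0.52696663 0.22010856 0.16986383] [0.52682596 0.22044211 0.16747   ] 0.04554411368271868 [-0.0314762  -0.03175972 -2.91200511] [-0.     0.    -0.002 -0.002 -0.001 -0.001  0.   ] [-0.00762416 -0.00011152  0.01194309]
```

Force is still just the door's weight, with 2.4 mm to go.

apply_moves:
  commands:
    - {"linear": [0,1,0],"delta_rot": [0,0,0]}
    - {"linear": [0,1,0],"delta_rot": [0,0,0]}
    - {"linear": [0,0,0],"delta_rot": [0,0,0]}

```text
clock: 14.38
eef_pos: [0.5271, 0.2202, 0.1679]
tcp_rot: [[0.211, 0.0, 0.978], [-0.978, 0.001, 0.211], [-0.001, -1.0, 0.001]]
ft_force: [-0.1, -0.5, -2.5]
width: 0.0454
```

apply_moves:
  commands:
    - {"linear": [0,0.7,0],"delta_rot": [0,0,0]}
    - {"linear": [0,0,0],"delta_rot": [0,0,0]}

```text
clock: 14.62
eef_pos: [0.5272, 0.2202, 0.1674]
tcp_rot: [[0.211, 0.001, 0.978], [-0.978, 0.001, 0.211], [-0.001, -1.0, 0.001]]
ft_force: [-0.2, -0.3, -1.8]
width: 0.0458
```

```bash
python3 - <<'E'
from h import *
s=read_state(); print(s['eef_pos'],Bpose(0),s['width'],s['ft_force'],s['torque'])
snap('wrist','w12')
im=cv2.imread('pics/w12.png')[180:330,130:430]; cv2.imwrite('pics/w12_c.png',cv2.resize(im,(800,400)))
E
```

```text
[0.52718651 0.22022469 0.16738641] [0.52682596 0.22044211 0.16747   ] 0.045765509854261845 [-0.18808047 -0.3225632  -1.75387428] [-0.07337985  0.07762517  0.01378716]
```

View pics/w12_c.png

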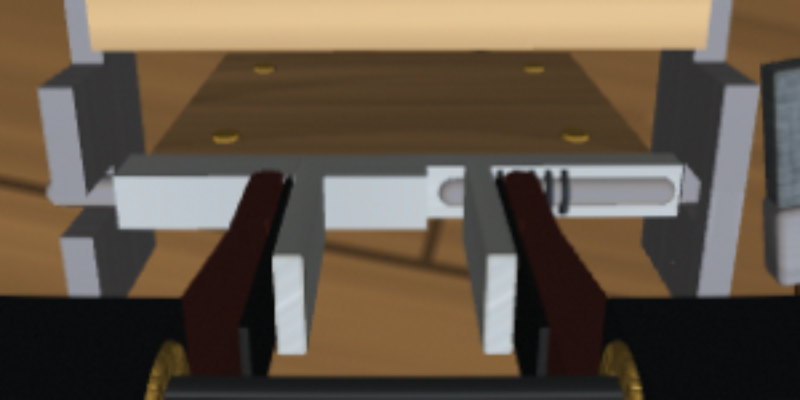

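The view matches the seated reference at A (w6) and the force has started to fall. One more small nudge to bottom.

apply_moves:
  commands:
    - {"linear": [0,0.7,0],"delta_rot": [0,0,0]}
    - {"linear": [0,0,0],"delta_rot": [0,0,0]}

```text
clock: 14.92
eef_pos: [0.5273, 0.2203, 0.1673]
tcp_rot: [[0.211, 0.001, 0.978], [-0.978, 0.001, 0.211], [-0.001, -1.0, 0.002]]
ft_force: [-1.3, -0.5, 1.0]
width: 0.0452
```

```bash
python3 - <<'E'
from h import *
for i in range(3):
    s=read_state(); print(s['eef_pos'],s['width'],s['ft_force'],s['torque'])
    get_image('wrist')
E
```

```text
[0.52725466 0.22025021 0.16728373] 0.04518030375530128 [-1.29707056 -0.49143824  1.01685586] [0.06081684 0.3476193  0.13075791]
[0.52725583 0.22024752 0.16724546] 0.045508066631058074 [-1.51446945 -0.56426616  1.48236356] [0.01916718 0.33164141 0.07419064]
[0.52727018 0.22025993 0.16720591] 0.04544666027740327 [-1.68541766 -0.94117177  2.69072161] [0.02338211 0.42164604 0.15953542]
```

The door now rests on the slot bottom (load is off the wrist). I'll release, letting the pin spring out.

apply_moves:
  commands:
    - {"linear": [0,0,0],"delta_rot": [0,0,0]}
    - {"linear": [0,0,0],"delta_rot": [0,0,0]}
    - {"linear": [0,0,0],"delta_rot": [0,0,0]}
    - {"linear": [0,0,0],"delta_rot": [0,0,0]}
    - {"linear": [0,0,0],"delta_rot": [0,0,0]}
  jaw: 74

```text
clock: 15.7
eef_pos: [0.5281, 0.2202, 0.1672]
tcp_rot: [[0.21, 0.003, 0.978], [-0.978, 0.001, 0.21], [-0.001, -1.0, 0.003]]
ft_force: [0.0, -0.5, 0.2]
width: 0.0738
```

```bash
python3 - <<'E'
from h import *
s=read_state(); print(s['eef_pos'],s['width'],s['ft_force'],s['torque'])
snap('wrist','w13')
im=cv2.imread('pics/w13.png')[160:330,110:430]; cv2.imwrite('pics/w13_c.png',cv2.resize(im,(800,425)))
E
```

```text
[0.5280561  0.22016583 0.1672236 ] 0.07375597721044908 [ 0.01776653 -0.48741604  0.21016615] [-0.0270867  -0.00053744 -0.03640341]
```

View pics/w13_c.png

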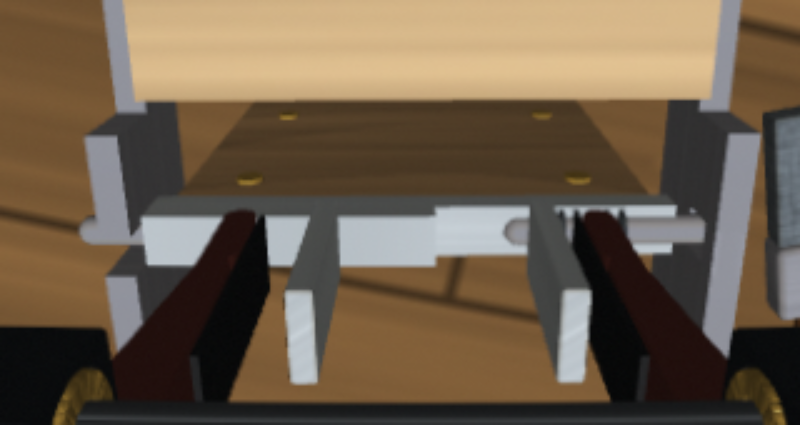

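The pin nose reaches into the eye at crop (705,228), and both tabs are free of the fingers. I'll open wide and withdraw upward.

apply_moves:
  commands:
    - {"linear": [0,0,0],"delta_rot": [0,0,0]}
    - {"linear": [0,0,0],"delta_rot": [0,0,0]}
    - {"linear": [0,0,0],"delta_rot": [0,0,0]}
  jaw: 87.5

```text
clock: 16.12
eef_pos: [0.5278, 0.2206, 0.1671]
tcp_rot: [[0.211, 0.002, 0.978], [-0.978, 0.002, 0.211], [-0.001, -1.0, 0.003]]
ft_force: [-0.5, 0.6, -1.4]
width: 0.0875
```

apply_moves:
  commands:
    - {"linear": [2,-10,0],"delta_rot": [-0.002,0,0]}
    - {"linear": [0,-15,0],"delta_rot": [0,0,0]}
    - {"linear": [0,-20,0],"delta_rot": [0,0,0]}
    - {"linear": [0,-25,0],"delta_rot": [0,0,0]}
    - {"linear": [0,-20,0],"delta_rot": [0,0,0]}
    - {"linear": [0,0,0],"delta_rot": [0,0,0]}
    - {"linear": [0,0,0],"delta_rot": [0,0,0]}

```text
clock: 17.0
eef_pos: [0.5287, 0.2187, 0.2651]
tcp_rot: [[0.211, 0.004, 0.978], [-0.978, 0.003, 0.211], [-0.002, -1.0, 0.004]]
ft_force: [0.1, -1.0, -0.8]
width: 0.0876
```

```bash
python3 - <<'E'
from h import *
s=read_state(); print(s['eef_pos'],s['width'],s['ft_force'],s['torque'])
d=snap('wrist','w14')
im=cv2.imread('pics/w14.png')[60:290,150:430]; cv2.imwrite('pics/w14_c.png',cv2.resize(im,(784,644))[:600])
C=d['color'].astype(int);P=cloud(d); q=P[...,:2]-[.5267,.2188]; c,sn=np.cos(YB),np.sin(YB); X=q@[c,sn]; Y=q@[-sn,c]
m=(P[...,2]>.196)&(P[...,2]<.206)&(abs(X)<.05)&(abs(Y)<.06)
k,l,st,_=cv2.connectedComponentsWithStats(m.astype(np.uint8))
for i in range(1,k):
    if st[i,4]>20: print('tab',st[i,4],X[l==i].mean().round(4),Y[l==i].mean().round(4),np.median(P[l==i][:,2]).round(4))
m=(P[...,2]>.15)&(P[...,2]<.161)&(abs(X)<.012)&(abs(Y)<.067)&(C[...,0]>180); print('rail z',np.median(P[m][:,2]),X[m].mean(),[np.median(P[m&(a<Y)&(Y<b)][:,2]).round(4) for a,b in((-.066,-.0),(0,.066))])
snap('side','s2'); snap('scene','c2')
a=cv2.imread('pics/s2.png')[190:310,140:260]; b=cv2.imread('pics/c2.png')[120:240,300:420]
cv2.imwrite('pics/f2.png',np.hstack([cv2.resize(z,(400,400),interpolation=cv2.INTER_CUBIC) for z in(a,b)]))
E
```

```text
[0.52871259 0.21868694 0.26513273] 0.0875586075447334 [ 0.11422398 -1.00830847 -0.81899131] [0.00350281 0.01654697 0.02420827]
tab 213 0.0018 -0.0302 0.2012
tab 206 0.0019 0.0243 0.2012
rail z 0.15612678556014276 0.0008152011061524703 [np.float64(0.1508), np.float64(0.1564)]
```

View pics/w14_c.png

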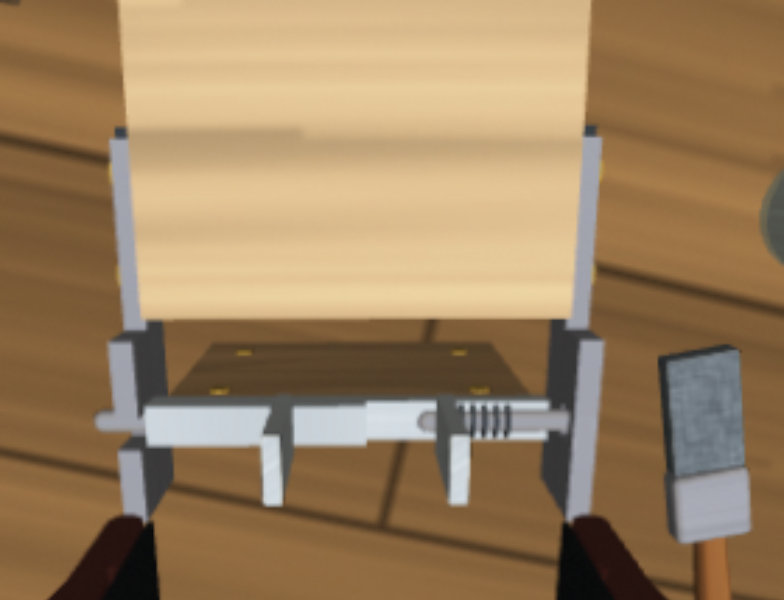

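View pics/f2.png

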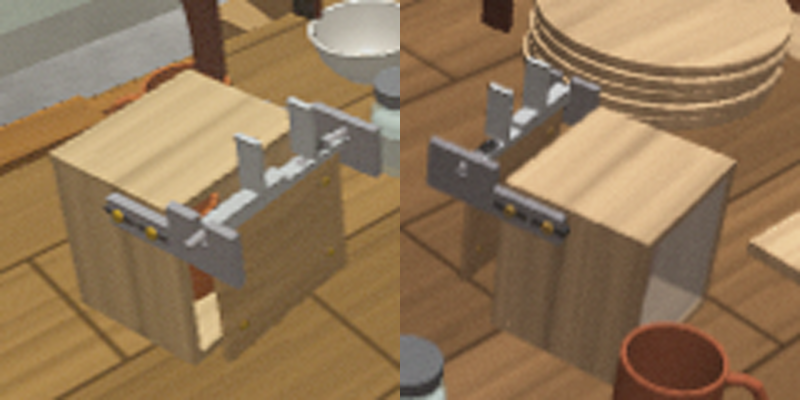

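The pins are in. The tabs are 54.5 mm apart (55 mm when fully out) and their tops are at z=0.2012, which matches an axis at 0.149. The nose shows in the eye at scene crop (462,168). I'll back off and check that the door is still and nothing else moved.

apply_moves:
  commands:
    - {"linear": [0,-30,0],"delta_rot": [0,0,0]}
    - {"linear": [0,-40,0],"delta_rot": [0,0,0]}
    - {"linear": [0,-40,0],"delta_rot": [0,0,0]}
    - {"linear": [0,-30,0],"delta_rot": [0,0,0]}
    - {"linear": [0,0,0],"delta_rot": [0,0,0]}
    - {"linear": [0,0,0],"delta_rot": [0,0,0]}
    - {"linear": [0,0,0],"delta_rot": [0,0,0]}
    - {"linear": [0,0,0],"delta_rot": [0,0,0]}

```text
clock: 18.15
eef_pos: [0.5265, 0.2169, 0.4004]
tcp_rot: [[0.212, -0.01, 0.977], [-0.977, -0.002, 0.212], [-0.0, -1.0, -0.01]]
ft_force: [0.0, -0.5, 0.4]
width: 0.0873
```

```bash
python3 - <<'E'
from h import *
for n,a,r in [('side','s2',(195,305,160,250)),('scene','c2',(130,220,305,370))]:
    d=snap(n,a+'b'); o=load(a)['color'].astype(int)
    D=abs(d['color'].astype(int)-o).max(2); sub=D[r[0]:r[1],r[2]:r[3]]; print(n,'door diff >30:',(sub>30).sum())
    o0=load(n+'0')['color'].astype(int); D=abs(d['color'].astype(int)-o0).max(2)>40
    k,l,st,c=cv2.connectedComponentsWithStats(D.astype(np.uint8)); print([st[i].tolist() for i in range(1,k) if st[i,4]>15])
# panel tilt from side depth
d=load('s2b');P=cloud(d);q=P[...,:2]-[.5267,.2188]; c,sn=np.cos(YB),np.sin(YB); X=q@[c,sn]; Y=q@[-sn,c]
m=(abs(X)<.02)&(abs(Y)<.06)&(P[...,2]>.04)&(P[...,2]<.13); print(m.sum(),np.polyfit(P[m][:,2],X[m],1))
E
```

```text
side door diff >30: 156
[[162, 0, 87, 157, 6483], [459, 0, 101, 224, 13684], [543, 103, 9, 3, 18], [531, 109, 29, 134, 2574], [352, 181, 7, 9, 39], [338, 187, 8, 8, 42], [344, 196, 19, 13, 99], [327, 201, 15, 6, 46], [353, 215, 7, 8, 22], [200, 219, 39, 71, 735], [326, 218, 24, 20, 252], [452, 219, 31, 32, 393], [326, 221, 34, 23, 142], [237, 228, 7, 6, 21], [482, 229, 11, 9, 39], [532, 236, 5, 21, 30], [234, 239, 8, 9, 21], [539, 239, 11, 28, 91], [465, 243, 51, 59, 291], [235, 247, 8, 17, 104], [438, 247, 20, 56, 421], [553, 250, 2, 11, 18], [517, 264, 37, 71, 475], [464, 290, 39, 15, 289], [521, 294, 10, 15, 32], [488, 303, 24, 12, 118]]
scene door diff >30: 0
[[100, 0, 54, 61, 1462], [142, 0, 50, 58, 1147], [314, 0, 39, 78, 1296], [348, 14, 30, 42, 364], [175, 57, 17, 17, 38], [350, 56, 9, 11, 54], [169, 58, 12, 12, 36], [149, 62, 8, 14, 28], [154, 64, 7, 6, 20], [196, 64, 6, 34, 78], [142, 69, 11, 36, 111], [160, 93, 8, 7, 41], [171, 94, 13, 6, 47], [0, 128, 5, 19, 64], [338, 137, 7, 5, 16], [326, 145, 8, 4, 19], [344, 145, 7, 7, 32], [326, 152, 7, 6, 21], [323, 152, 25, 18, 210], [0, 168, 4, 10, 23], [204, 177, 6, 14, 45], [182, 184, 6, 11, 40], [173, 187, 55, 24, 345]]
888 [ 0.0011446  -0.00341984]
```

View pics/c2b.png

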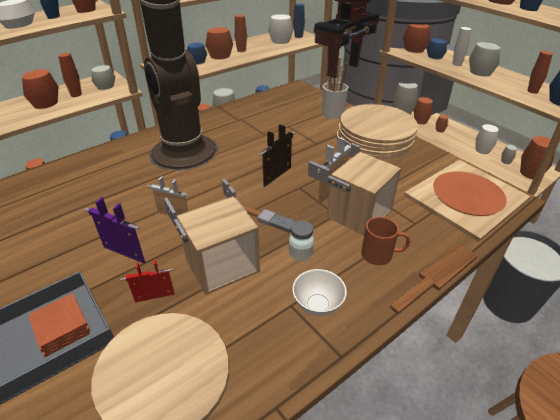

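```bash
python3 - <<'E'
from h import *
D=abs(load('s2')['color'].astype(int)-load('s2b')['color'].astype(int)).max(2)>30
y,x=np.nonzero(D[195:305,160:250]); print(x.min()+160,x.max()+160,y.min()+195,y.max()+195)
close_job()
E
```

```text
196 236 195 212
the job is handed in; nothing more can be done
```

The door now hangs on the open box, and I handed the job in at about 18 s of the 72 s allowed. I squeezed the tabs, lifted the door off box A and lowered it into box B's straps. I found those straps 4.3 mm above nominal from wrist-camera views of both boxes. After the release the sprung pin came out into its eye.

**Last checks**
- **Pin out:** the tabs stand 54.5 mm apart (55 mm is fully out), and the pin's nose shows in the eye.
- **Seated:** the tab tops are at z = 0.2012, as expected for pins resting on the strap bottoms.
- **Upright:** the panel's measured tilt is about 0.1°.
- **Still:** the scene camera showed no change at the door between two pictures 1.1 s apart.
- **Forces:** the readings I took after each move never showed more than about 5 N of contact while seating the door.
- **Other things:** nothing else had moved in the scene picture.

**Small disagreements**
- **Sideways:** the door rests about 2.4 mm towards +y, inside its 3 mm play.
- **Fore-aft:** the tabs measured about 1.8 mm towards the box, against 0.8 mm for the rail. I took this as camera error, because the panel measured upright.
- **Side camera:** it showed some changed pixels at the upper edge of the door region (rows 195–212). I put these down to the withdrawing gripper but did not confirm it before handing in.

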